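# Bring the saw up from its bench switches

## Robot

A 6-joint arm with a two-finger parallel gripper is mounted at the origin on a cart in front of the work surface, level with it; the furniture and walls round the work are solid. World frame = base frame: x ahead of the robot, y to its left, z up, the work surface at z = 0. Lengths are in m, angles in rad, forces in N, time in s.
With the tool pointing down it reaches from about 0.35 to 0.925 m from the base axis. Payload 6.4 kg.
Tool frame: the origin (TCP) lies midway between the tips of the shut fingers; the grasp point (between the pads) lies 19 mm behind it; z points along the fingers, y is the line along which they close (so a half turn about z gives the same grasp; the last joint's range is limited). The gripper opens to 85 mm and grips with 20 to 120 N. Pads are 22 mm wide; open, the fingers measure 114 mm over their backs; the gripper's body (76 mm by 85 mm) begins 54 mm behind the grasp point. The pads swing forward as they close: fully open they stand 13 mm farther back than shut.
Start: joints at [-1.425, 0.245, 1.558, -0, 1.339, -0.174], TCP at [0.204, -0.617, 0.231] pointing down, gripper open.
Joint ranges: [-3.13, 3.13], [-1.02, 2.26], [0.13, 2.54], [-0.95, 4.09], [0.21, 2.88], [-2.74, 2.74]. Speed limits (rad/s): [2.57, 2.57, 3.14, 3.14, 3.14, 3.14].

## Interface

Orientations are given as [roll, pitch, yaw] about the fixed x, y, z axes, in that order (R = Rz(yaw) Ry(pitch) Rx(roll)).
In Python, from workcell import manip, eyes gives the robot as it stands.
- The arm moves only by the tool servo_tool, never from a script. Its argument "plan" is text: rows parted by semicolons, each of 5 numbers parted by spaces: the shift along the tool's x, y, z each as a share of 0.03 m, from -1 to 1, then the turn about the tool's z as a share of 6 degrees, from -1 to 1, then the gripper command: -1 is fully open, 1 is shut, values between are in proportion. In form: tx ty tz twist gripper; .... A call has 1 to 20 rows; each row shifts and turns the commanded pose from where the row before left it, along the tool's axes as they then stand; what a row does not reach is not made up. A row lasts 1/12 s, in which the tool goes at most 41.7 mm and 7.16 degrees, less where a joint would pass 70% of its speed; a pose out of reach is approached as far as the arm can. A call with a number of a shift or a turn outside -1 to 1 is refused whole. A call with a gripper value outside its range is refused whole. The fingers move at their own pace and stop on an object; "grip_force" is the grip in N (left out, the last holds). Time passes only in rows, so rows that do not move let the fingers close. It gives the time, the measured TCP pose, the force, the opening and the grip force at its end, in the units of the state.
- manip.state(): the state, without advancing time (a new reading comes with each control period).
- eyes.capture(name): name is "scene" or "side" or "wrist"; returns a dict with "img" (420x560x3 uint8, red, green, blue), "z_map" (420x560 float32, m along the optical axis (not along the pixel's ray), 0 where there is no reading), "vfov" (degrees; the focal length in pixels is half the picture's height over the tangent of half this angle, whatever the lens; pixels are square), "cx", "cy" (the principal point, pixels), "distortion" ([k1, k2, p1, p2, k3] as OpenCV has them; the pictures are not rectified), "extrinsics" (4x4, takes a point from camera to world coordinates); the wrist camera has in their place "hand_eye" (4x4, takes a point from camera to tool coordinates, whose origin is the TCP and whose axes are the flange's). Camera axes: x right, y up, looking along -z (the intrinsics and any distortion apply to the point x, -y, -z); pixel columns grow to the right and rows downward; lengths in m; the calibration is good to about 2 mm. A picture is of the moment at which its call begins: read the wrist's pose just before it.
- manip.close_job(): hands the job in; it is judged then, once.
The state is a dict: "t": time; "joints": joint angles; "joint_vel": joint speeds; "joint_torque": joint torques, N m; "position": TCP position; "eef_rot": TCP orientation; "force": force on the tool from outside, world axes, zero at the start; "ft_torque": the same for the moment, N m; "gripper_width": finger opening in m; "grip_force": force on a finger pad.
Only numpy, scipy, OpenCV 4.12 (cv2) and the standard library are available. Lean on these libraries where they do the work, as an engineer would, in place of code of your own. Each camera call takes 0.05 s, during which the arm holds its last target. There are 200 camera calls.

## Task

Switch the machines on from the four small switch boxes on the bench, pressing from above with the closed fingertips and in this order: first push the raised, white-barred end of the orange rocker fully down so that it tips over, then push the blue button fully down (it stays down), and last press the green button fully down and let it spring back up. None may be pushed before the one ahead of it is on, and the red stop button must not be pushed. Only press: leave the boxes standing where they are, neither lifted nor shoved along, and leave the tape roll, pliers and tape measure undisturbed.

Things in the scene. Friction and masses are not known exactly. Their poses are not given: they have to be found in the camera images.
- isolator_box: Mains isolator: grey-lidded switch box with a black base and an orange rocker on top. Loose enclosure 86 x 66 mm and 42 mm high (to its lid), 0.35 to 0.7 kg, standing on the bench on rubber feet; origin at the centre of its underside, z up, x along its 86 mm side. The rocker pivots on a line along the box's y axis, 52 mm above the underside; its white-barred end lies towards the box's +x.
- rocker_on_end (a point): Where to press on the orange rocker (paddle 60 x 28 mm, 8 mm thick): on its top face at the white-barred end, 22 mm from the pivot and on the paddle's middle line. Stands about 60 mm above the bench at the start and about 8 mm lower when the rocker is fully over. The point moves with the rocker.
- isolator_rocker (a joint): Angle of the orange rocker, rad: about 0 to 0.06 at the start (off, white-barred end raised), 0.40 at its stop (on, white-barred end down). Moves at about 3 N pressed at the white-barred end and stays where it is left.
- extractor_box: Dust extractor: grey-lidded switch box with a black base and a round blue button in the middle of its lid. Loose enclosure 86 x 66 mm and 42 mm high (to its lid), 0.35 to 0.7 kg, standing on the bench on rubber feet; origin at the centre of its underside, z up, x along its 86 mm side. 
- blue_button_top (a point): Centre of the top of the blue button, 34 mm across, 56 mm above the bench when up; moves with the button.
- blue_button (a joint): How far the blue button is pushed down, m: 0 up, 0.007 at its stop. Takes about 4 N and stays where it is left.
- saw_box: Saw: grey-lidded switch box with a black base and a round green button in the middle of its lid. Loose enclosure 86 x 66 mm and 42 mm high (to its lid), 0.35 to 0.7 kg, standing on the bench on rubber feet; origin at the centre of its underside, z up, x along its 86 mm side. 
- green_button_top (a point): Centre of the top of the green button, 34 mm across, 56 mm above the bench when up; moves with the button.
- green_button (a joint): How far the green button is pushed down, m: 0 up, 0.007 at its stop. A spring returns it: 2 N to start, 5 N fully down.
- stop_box: Stop: yellow-lidded switch box with a black base and a red mushroom button. Leave alone. Loose enclosure 86 x 66 mm and 42 mm high (to its lid), 0.35 to 0.7 kg, standing on the bench on rubber feet; origin at the centre of its underside, z up, x along its 86 mm side. 
- red_button_top (a point): Centre of the top of the red mushroom button, 42 mm across, 66 mm above the bench; not to be pushed.
- red_button (a joint): How far the red button is pushed down, m: 0 up (as it must stay), 0.007 at its stop. It would stay down.
- tape_black: Bystander: roll of black tape lying flat, 53 mm across, 19 mm high; origin at the centre of its underside.
- pliers: Bystander: blue-gripped pliers lying flat, 57 x 194 x 14 mm, long along their y; origin at the centre of the underside.
- tape_measure: Bystander: black and yellow pocket tape measure, 36 x 79 x 66 mm high; origin at the centre of its underside.

How it is judged:
On the way, in this order (a step that is already met when the one before it is completed fails the run):
1. the orange rocker is tipped fully over (value of joint isolator_rocker above 0.34 rad), for 0.1 s.
2. the blue button is fully down (value of joint blue_button above 0.0055 m), for 0.1 s.
3. the green button is fully down (value of joint green_button above 0.0055 m), for 0.05 s.
At the end, for the whole second after the job is handed in: Rocker over 0.34 of 0.40 rad, blue down over 5.5 of 7 mm, green up within 1.5 mm, red pushed under 3 mm; each box at rest on the bench, upright within 0.1 rad, within 30 mm of where it began; tape, pliers and tape measure within 20 mm of where they began (value of joint isolator_rocker above 0.34 rad and value of joint blue_button above 0.0055 m and value of joint green_button below 0.0015 m and value of joint red_button below 0.003 m and height (world z) of each of isolator_box, extractor_box, saw_box, stop_box below 0.008 m and angle between each of isolator_box, extractor_box, saw_box, stop_box's own z axis and vertical below 0.1 rad and distance of each of isolator_box, extractor_box, saw_box, stop_box from where it was at the start of the episode below 0.03 m and distance of each of tape_black, pliers, tape_measure from where it was at the start of the episode below 0.02 m and linear speed of each of isolator_box, extractor_box, saw_box, stop_box below 0.02 m/s); the robot touches nothing.
It fails at once if the blue button is pushed (3 mm) before the orange rocker is over (value of joint blue_button above 0.003 m and value of joint isolator_rocker below 0.34 rad).
It fails at once if the green button is pushed (3 mm) before the rocker is over and the blue button down (value of joint green_button above 0.003 m and (value of joint isolator_rocker below 0.34 rad or value of joint blue_button below 0.0055 m)).
It fails at once if the red stop button is pushed (3 mm) (value of joint red_button above 0.003 m).
It fails at once if a switch box is lifted (12 mm), tipped (0.25 rad) or shoved (30 mm) (height (world z) of any of isolator_box, extractor_box, saw_box, stop_box above 0.012 m or angle between any of isolator_box, extractor_box, saw_box, stop_box's own z axis and vertical above 0.25 rad or distance of any of isolator_box, extractor_box, saw_box, stop_box from where it was at the start of the episode above 0.03 m).
It fails at once if the tape, pliers or tape measure is moved (20 mm) (distance of any of tape_black, pliers, tape_measure from where it was at the start of the episode above 0.02 m).
It also fails if it takes over 42 s, if anything falls off the work surface, if the arm or the gripper's body presses on something with over 40 N, if the wrist force passes 120 N, or if a joint passes its speed limit or range.

## Working session

There is one attempt and no reset: what is moved stays moved. The work goes in short steps, Python scripts to look and compute and a tool call to move; the robot and the scene stay as the last step left them, time stands still between calls to the robot, and variables do not carry over. Pictures are saved under pics/ and viewed, at most 10 in all, crops included, and the job is handed in when it is done.

Besides the shell and the picture viewer there is one more tool, called after "Call:" as name(argument=value, ...), one argument or row to a line, values as JSON. servo_tool: Moves the arm, as the interface text tells. Its arguments: {"type":"object","properties":{"plan":{"type":"string"},"grip_force":{"type":"number"}},"required":["plan"]}

```bash
ls; mkdir -p pics; python3 - <<'E'
from workcell import manip, eyes
import cv2, pickle
s=manip.state(); print(s['t'],s['position'],s['eef_rot'],s['force'])
for n in ("scene","side"):
    c=eyes.capture(n); pickle.dump(c,open(f'{n}.pkl','wb'))
    cv2.imwrite(f'pics/{n}0.png',c['img'][:,:,::-1]); print(n,c['vfov'],c['distortion'],c['extrinsics'].round(3).tolist() if hasattr(c['extrinsics'],'round') else c['extrinsics'])
E
```

```text
pics
0.0 [ 0.20426848 -0.61646672  0.23018369] [-3.13965823e+00 -3.19452837e-04  3.19815824e-01] [ 0.22947926 -0.29900158 -0.55220719]
scene 49.38829109138975 [-0.01307769  0.          0.          0.          0.        ] [[-0.72, 0.427, -0.547, 0.025], [-0.694, -0.458, 0.555, 0.552], [-0.014, 0.78, 0.626, 0.616], [0.0, 0.0, 0.0, 1.0]]
side 45.81530796650883 [-0.08718358  0.          0.          0.          0.        ] [[-0.969, 0.078, -0.235, 0.277], [-0.247, -0.385, 0.89, 1.011], [-0.021, 0.92, 0.392, 0.47], [0.0, 0.0, 0.0, 1.0]]
```

View pics/scene0.png

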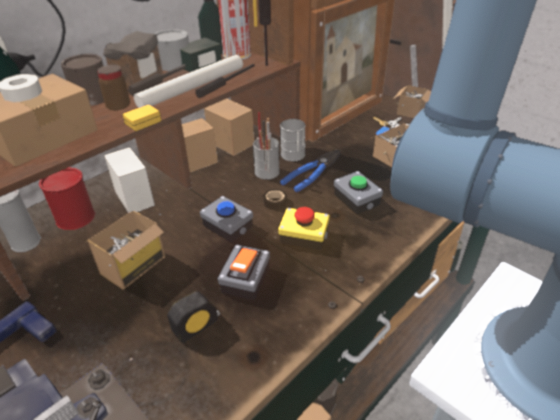

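View pics/side0.png

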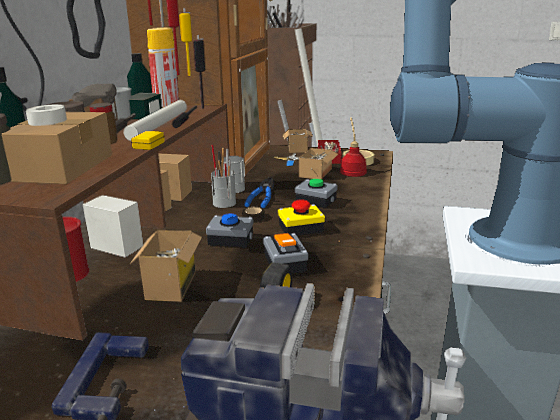

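The scene view shows blue at (226,209), green at (358,183), red at (304,216) and the orange rocker at (243,263), with the white bar near (238,272). The tape measure is near (193,317), the tape roll at (275,198) and the pliers at (305,172). The side view agrees.

```bash
cat > h.py <<'E'
import numpy as np, cv2
def K(c):
    f=c['img'].shape[0]/2/np.tan(np.radians(c['vfov'])/2)
    return np.array([[f,0,c['cx']],[0,f,c['cy']],[0,0,1.]])
def ray(c,uv,E=None):
    E=np.array(c['extrinsics']) if E is None else E
    p=cv2.undistortPoints(np.array(uv,float).reshape(-1,1,2),K(c),np.array(c['distortion'],float))[:,0]
    d=np.c_[p[:,0],-p[:,1],-np.ones(len(p))]
    return E[:3,3],d@E[:3,:3].T
def onplane(c,uv,z,E=None):
    o,d=ray(c,uv,E); return o+d*((z-o[2])/d[:,2])[:,None]
def depthpts(c,uv,E=None):
    o,d=ray(c,uv,E); u=np.array(uv).astype(int).reshape(-1,2); return o+d*c['z_map'][u[:,1],u[:,0]][:,None]
HS=dict(orange=((5,150,120),(16,255,255)),blue=((105,150,80),(125,255,255)),green=((50,130,60),(80,255,255)),red=((0,180,100),(3,255,255)),yellow=((24,150,120),(32,255,255)))
def mask(c,n):
    h=cv2.cvtColor(c['img'],cv2.COLOR_RGB2HSV); m=cv2.inRange(h,*[np.array(x) for x in HS[n]])
    if n=='red': m|=cv2.inRange(h,np.array((174,180,100)),np.array((180,255,255)))
    return m
def blobs(c,n,lo=25):
    m=mask(c,n); k,l,st,ce=cv2.connectedComponentsWithStats(m)
    return [(st[i,4],ce[i],np.argwhere(l==i)[:,::-1]) for i in range(1,k) if st[i,4]>lo]
E
python3 - <<'E'
from h import *
import pickle
np.set_printoptions(precision=4,suppress=True)
for n in ("scene","side"):
    c=pickle.load(open(n+'.pkl','rb'))
    for col,z in dict(blue=.056,green=.056,red=.066,orange=.056).items():
        for a,ce,px in blobs(c,col):
            P=depthpts(c,px)
            P=P[(P[:,2]>.035)&(P[:,2]<.08)&(P[:,0]>.2)&(P[:,0]<1)]
            if len(P)<15: continue
            T=P[P[:,2]>np.percentile(P[:,2],90)-.004]
            print(n,col,a,ce,'plane',onplane(c,[ce],z)[0],'depthmed',np.median(P,0),'topmid',(T.min(0)+T.max(0))/2,len(T))
    # lids: height 0.038-0.046 points clusters
    v,u=np.mgrid[0:420,0:560]; uv=np.c_[u.ravel(),v.ravel()]
    P=depthpts(c,uv); hsv=cv2.cvtColor(c['img'],cv2.COLOR_RGB2HSV).reshape(-1,3)
    g=(P[:,2]>.037)&(P[:,2]<.047)&(P[:,0]>.25)&(P[:,0]<1)&(abs(P[:,1])<.5)
    m=np.zeros((420,560),np.uint8); m[uv[g,1],uv[g,0]]=255
    m=cv2.morphologyEx(m,cv2.MORPH_OPEN,np.ones((2,2)))
    k,l,st,ce=cv2.connectedComponentsWithStats(m)
    for i in range(1,k):
        if st[i,4]>80:
            q=P[(l.ravel()==i)]; r=cv2.minAreaRect((q[:,:2]*1000).astype(np.float32)); print(n,'lid',st[i,4],ce[i],'rect mm',np.round(r[0],1),np.round(r[1],1),round(r[2],1))
    cv2.imwrite(f'pics/{n}_crop.png',cv2.resize(c['img'][235:300,200:300] if n=='scene' else c['img'][220:285,245:345],None,fx=5,fy=5,interpolation=2)[:,:,::-1])
a,b=[cv2.imread(f'pics/{n}_crop.png') for n in('scene','side')]
cv2.imwrite('pics/crops.png',cv2.resize(np.hstack([a,b]),None,fx=.8,fy=.8))
E
```

```text
scene blue 155 [225.2065 207.7161] plane [0.5865 0.1355 0.056 ] depthmed [0.59   0.1327 0.0528] topmid [0.5918 0.1317 0.053 ] 130
scene green 92 [358.0326 180.7065] plane [ 0.4511 -0.1125  0.056 ] depthmed [ 0.4536 -0.1156  0.0533] topmid [ 0.453  -0.117   0.0532] 88
scene red 170 [304.5    213.8647] plane [0.4534 0.0533 0.066 ] depthmed [0.4566 0.0492 0.0619] topmid [0.4589 0.048  0.0624] 142
scene orange 291 [244.5189 258.3608] plane [0.4575 0.2029 0.056 ] depthmed [0.4606 0.199  0.053 ] topmid [0.4543 0.2127 0.056 ] 151
scene lid 145 [343.8483 104.6483] rect mm [423.2  36.4] [ 108.5 1298. ] 32.9
scene lid 143 [394.6014 136.6643] rect mm [ 407.4 -147.7] [ 46.6 526.8] 27.2
scene lid 135 [234.3037 136.3778] rect mm [467.6 221.5] [  95.9 1100.6] 48.3
scene lid 81 [292.8519 144.7901] rect mm [ 667.5 -150.5] [55.1 24.8] 53.9
scene lid 105 [202.381  152.7048] rect mm [811.4  -1.5] [ 38.6 118.9] 18.6
scene lid 89 [267.0562 162.1124] rect mm [672.5 -85.5] [ 47.8 103.3] 4.7
scene lid 571 [359.2469 188.331 ] rect mm [232.4 182.3] [ 93.9 842.1] 35.7
scene lid 104 [136.8462 194.9327] rect mm [
[... 1714 characters left out ...]
[ 369.4 -371.4] [115.2  52. ] 58.4
side lid 93 [312.4301 164.6989] rect mm [ 492.2 -290.7] [75.7 37.5] 19.6
side lid 327 [317.3578 188.6086] rect mm [ 454.1 -116.7] [71.6 81.4] 76.0
side lid 88 [224.3977 191.6364] rect mm [664.9 -83.2] [102.8  41.1] 77.4
side lid 472 [301.5445 215.1568] rect mm [444.7  30.7] [150.5  84.7] 52.3
side lid 101 [152.5446 212.1485] rect mm [565.2 522.8] [  55.2 1132.5] 27.8
side lid 509 [230.6523 226.0098] rect mm [471.7 533.7] [  94.2 1026.5] 17.0
side lid 235 [114.8    235.0085] rect mm [801.9 190.4] [127.2  94.6] 63.1
side lid 594 [285.9209 249.5017] rect mm [399.9 549.7] [ 82.7 950.9] 10.0
side lid 258 [166.9457 278.5504] rect mm [622.1 344.2] [99.5 49.3] 58.6
```

View pics/crops.png

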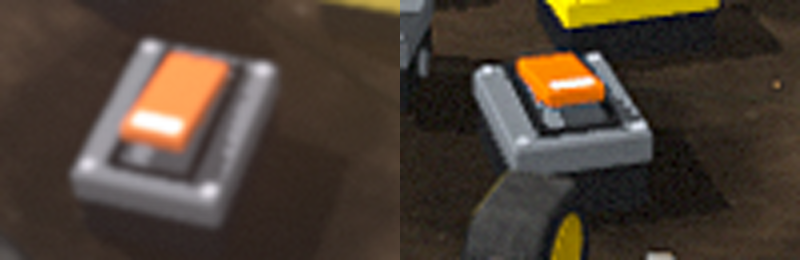

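The white bar sits at about (238.8,265.5) in the scene view and (288,241) in the side view, on the raised end facing +y. I'll triangulate it and the button centres.

```bash
python3 - <<'E'
from h import *
import pickle
np.set_printoptions(precision=4,suppress=True)
C={n:pickle.load(open(n+'.pkl','rb')) for n in("scene","side")}
def tri(a,b):
    o1,d1=ray(C['scene'],[a]);o2,d2=ray(C['side'],[b])
    A=np.c_[d1[0],-d2[0]]; t=np.linalg.lstsq(A,o2-o1,rcond=None)[0]
    p,q=o1+t[0]*d1[0],o2+t[1]*d2[0]; return (p+q)/2,np.linalg.norm(p-q)
bar={}
for n,(x0,y0,x1,y1) in dict(scene=(228,255,250,275),side=(278,232,300,248)).items():
    im=C[n]['img'][y0:y1,x0:x1].astype(int); lo=im.min(2)
    m=(lo>150); v,u=np.nonzero(m); bar[n]=np.array([u.mean()+x0,v.mean()+y0]); print(n,bar[n],m.sum())
    px=np.c_[u+x0,v+y0]; P=depthpts(C[n],px); print(' depth',np.median(P,0),'plane.06',onplane(C[n],[bar[n]],.06)[0])
print('bar',tri(bar['scene'],bar['side']))
for col in('blue','green','orange'):
    cs=[]
    for n in C:
        c=C[n]; B=[b for b in blobs(c,col) if abs(np.median(depthpts(c,b[2]),0)[2]-.055)<.006 and np.median(depthpts(c,b[2]),0)[0]<.7]
        cs.append(B[0][1])
    print(col,tri(*cs))
# axis of box from screws (scene crop /4)
s=np.array([[151,46],[264,69],[87,163],[209,190]])/4+[200,235]; print('screws scene\n',onplane(C['scene'],s,.043))
s=np.array([[482,72],[592,58],[518,150],[642,130]])/4+[145,220]; print('side\n',onplane(C['side'],s,.043))
E
```

```text
scene [235.4712 263.4904] 104
 depth [0.4581 0.2195 0.057 ] plane.06 [0.4566 0.2239 0.06  ]
side [288.4167 239.2917] 24
 depth [0.4559 0.219  0.0604] plane.06 [0.4537 0.215  0.06  ]
bar (array([0.4509, 0.2281, 0.067 ]), np.float64(0.0005127691117365271))
blue (array([0.5967, 0.1286, 0.0484]), np.float64(0.003795442398388966))
green (array([ 0.4586, -0.1231,  0.0479]), np.float64(0.0021888358720959654))
orange (array([0.4631, 0.1984, 0.0492]), np.float64(0.0006429425957857841))
screws scene
 [[0.4984 0.1829 0.043 ]
 [0.4508 0.1584 0.043 ]
 [0.4654 0.2487 0.043 ]
 [0.417  0.2237 0.043 ]]
side
 [[0.5053 0.1857 0.043 ]
 [0.4567 0.1599 0.043 ]
 [0.4698 0.2574 0.043 ]
 [0.4194 0.2275 0.043 ]]
```

Working targets are the rocker end at about (0.450, 0.225), blue at (0.594, 0.132) and green at (0.456, -0.117). I'll raise the tool, shut the gripper and turn the narrow finger side along the rocker axis at yaw ≈117°.

Call:
servo_tool(
  plan="0 0 -1 0 1; 0 0 -1 0 1; 0 0 0 -1 1; 0 0 0 -1 1; 0 0 0 -1 1; 0 0 0 -1 1; 0 0 0 -1 1; 0 0 0 -1 1; 0 0 0 -1 1; 0 0 0 -1 1; 0 0 0 -1 1; 0 0 0 -1 1; 0 0 0 -1 1; 0 0 0 -1 1; 0 0 0 -1 1; 0 0 0 -1 1; 0 0 0 -1 1; 0 0 0 -1 1; 0 0 0 -0.5 1",
)

```text
t: 1.68
position: [0.2043, -0.6168, 0.2906]
eef_rot: [3.141, -0.001, 2.052]
force: [0.5, -0.2, 0.0]
gripper_width: 0.0002
grip_force: 0.0
```

Call:
servo_tool(
  plan="0.55 0.82 0 0 1; 0.55 0.82 0 0 1; 0.55 0.82 0 0 1; 0.55 0.82 0 0 1; 0.55 0.82 0 0 1; 0.55 0.82 0 0 1; 0.55 0.82 0 0 1; 0.55 0.82 0 0 1; 0.55 0.82 0 0 1; 0.55 0.82 0 0 1; 0.55 0.82 0 0 1; 0.55 0.82 0 0 1; 0.55 0.82 0 0 1; 0.55 0.82 0 0 1; 0.55 0.82 0 0 1; 0.55 0.82 0 0 1",
)

```text
t: 3.02
position: [0.4331, -0.2003, 0.2909]
eef_rot: [-3.141, -0.0, 2.048]
force: [0.1, 0.2, 0.4]
gripper_width: -0.0001
grip_force: 0.0
```

Call:
servo_tool(
  plan="0.81 0.48 0 0 1; 0.81 0.48 0 0 1; 0.81 0.48 0 0 1; 0.81 0.48 0 0 1; 0.81 0.48 0 0 1; 0.81 0.48 0 0 1; 0.81 0.48 0 0 1; 0.81 0.48 0 0 1; 0.81 0.48 0 0 1; 0.81 0.48 0 0 1; 0.81 0.48 0 0 1; 0.81 0.48 0 0 1; 0.81 0.48 0 0 1; 0.81 0.48 0 0 1; 0 0 0 0 1; 0 0 0 0 1",
)

```text
t: 4.35
position: [0.4553, 0.1938, 0.2907]
eef_rot: [-3.14, -0.0, 2.05]
force: [0.7, 0.2, -0.7]
gripper_width: -0.0002
grip_force: 0.0
```

```bash
python3 - <<'E'
from h import *
from workcell import manip, eyes
from scipy.spatial.transform import Rotation as R
import pickle
np.set_printoptions(precision=4,suppress=True)
s=manip.state(); c=eyes.capture('wrist'); pickle.dump((s,c),open('wrist.pkl','wb'))
T=np.eye(4);T[:3,:3]=R.from_euler('xyz',s['eef_rot']).as_matrix();T[:3,3]=s['position']
E=T@np.array(c['hand_eye']); print(s['t'],s['position'],s['eef_rot']); print(E)
for col in('orange','blue','red','green'):
    for a,ce,px in blobs(c,col,60):
        P=depthpts(c,px,E); print(col,a,ce,'plane',onplane(c,[ce],.056 if col!='red' else .066,E)[0],'med',np.median(P,0))
cv2.imwrite('pics/wrist1.png',c['img'][:,:,::-1])
E
```

```text
4.35 [0.4553 0.1938 0.2907] [-3.1403 -0.0001  2.0502]
[[ 0.8878 -0.4371 -0.1439  0.4197]
 [ 0.4602  0.8426  0.2798  0.2664]
 [-0.001  -0.3146  0.9492  0.4333]
 [ 0.      0.      0.      1.    ]]
orange 760 [286.8408 178.1276] plane [0.4659 0.2009 0.056 ] med [0.4666 0.2004 0.0548]
blue 410 [343.3976 260.1341] plane [0.5953 0.132  0.056 ] med [0.5955 0.1316 0.0557]
blue 97 [279.2577 359.268 ] plane [ 0.5963 -0.0717  0.056 ] med [ 0.6169 -0.1118  0.0109]
red 441 [237.     270.4785] plane [0.4642 0.0513 0.066 ] med [0.4645 0.0505 0.0641]
green 90 [190.9667 349.2222] plane [ 0.46  -0.119  0.056] med [ 0.4574 -0.115   0.0555]
```

View pics/wrist1.png

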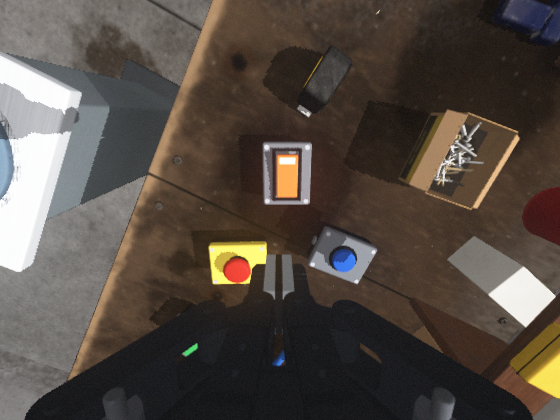

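The wrist view shows the rocker aligned with the image vertical. The white bar is at about (287,160), the box screws run from (267,147) to (308,202), blue is at (343,260) and red at (237,270).

```bash
python3 - <<'E'
from h import *
from scipy.spatial.transform import Rotation as R
import pickle
np.set_printoptions(precision=4,suppress=True)
s,c=pickle.load(open('wrist.pkl','rb'))
T=np.eye(4);Rt=R.from_euler('xyz',s['eef_rot']).as_matrix();T[:3,:3]=Rt;T[:3,3]=s['position']
E=T@np.array(c['hand_eye'])
sub=c['img'][152:170,276:299].astype(int); v,u=np.nonzero(sub.min(2)>190); bar=np.array([u.mean()+276,v.mean()+152]); print('bar',bar,len(u),onplane(c,[bar],.060,E)[0])
s4=onplane(c,[[267,147],[308,147],[267,202],[308,202]],.043,E); print('screws',s4.mean(0)); a=s4[:2].mean(0)-s4[2:].mean(0); a/=np.linalg.norm(a); print('axis',a,'press',s4.mean(0)+.023*a)
px=max(blobs(c,'orange',60),key=lambda b:b[0])[2]; print('orange rows',px.min(0),px.max(0)); 
P=s4.mean(0)+.023*a
for n,p in dict(rocker=P,blue=(.5955,.132,0),green=(.459,-.119,0)).items():
    print(n,'tool shift mm',(Rt.T@(np.array(p)-s['position']))*1000)
E
```

```text
bar [286.6596 160.5   ] 94 [0.4545 0.2218 0.06  ]
screws [0.4665 0.2025 0.043 ]
axis [-0.4692  0.8831  0.    ] press [0.4557 0.2228 0.043 ]
orange rows [277 154] [298 197]
rocker tool shift mm [ 25.4887  13.9752 247.6985]
blue tool shift mm [-119.5551   96.1953  290.5769]
green tool shift mm [-279.2921 -140.6956  290.8504]
```

Call:
servo_tool(
  plan="0.87 0.43 0 0 1; 0 0 1 0 1; 0 0 1 0 1; 0 0 1 0 1; 0 0 1 0 1; 0 0 1 0 1; 0 0 1 0 1; 0 0 0.8 0 1; 0 0 0.4 0 1; 0 0 0 0 1; 0 0 0 0 1",
)

```text
t: 5.32
position: [0.4557, 0.2215, 0.0757]
eef_rot: [-3.142, 0.0, 2.047]
force: [-0.3, -0.7, 0.3]
gripper_width: 0.0004
grip_force: 0.0
```

Call:
servo_tool(
  plan="0 0 0.3 0 1; 0 0 0.1 0 1; 0 0 0.07 0 1; 0 0 0.07 0 1; 0 0 0.07 0 1; 0 0 0.07 0 1; 0 0 0 0 1; 0 0 0 0 1",
)

```text
t: 5.98
position: [0.4557, 0.2223, 0.0552]
eef_rot: [3.14, 0.0, 2.048]
force: [-0.9, 1.8, 3.1]
gripper_width: 0.0007
grip_force: 1.5
```

Call:
servo_tool(
  plan="0 0 0.04 0 1; 0 0 0.04 0 1; 0 0 0 0 1; 0 0 0 0 1",
)

```text
t: 6.32
position: [0.4556, 0.2225, 0.053]
eef_rot: [3.141, -0.001, 2.047]
force: [-1.8, 3.4, 5.3]
gripper_width: -0.0002
grip_force: 2.9
```

Call:
servo_tool(
  plan="0 0 0.04 0 1; 0 0 0.03 0 1; 0 0 0 0 1; 0 0 0 0 1",
)

```text
t: 6.65
position: [0.4559, 0.2227, 0.0525]
eef_rot: [3.141, -0.001, 2.048]
force: [-7.1, 2.7, 17.3]
gripper_width: 0.0
grip_force: 9.5
```

Call:
servo_tool(
  plan="0 0 0.03 0 1; 0 0 0 0 1; 0 0 0 0 1",
)

```text
t: 6.9
position: [0.456, 0.2228, 0.0524]
eef_rot: [3.141, -0.001, 2.048]
force: [-11.1, 1.8, 24.2]
gripper_width: 0.0001
grip_force: 12.5
```

Call:
servo_tool(
  plan="0 0 -0.3 0 1; 0 0 -1 0 1; 0 0 -1 0 1; 0 0 -1 0 1; 0 0 -1 0 1; -0.8 0 -1 0 1; -1 0 -1 0 1; 0 0 0 0 1; 0 0 0 0 1",
)

```text
t: 7.65
position: [0.4812, 0.1734, 0.2396]
eef_rot: [3.138, 0.002, 2.045]
force: [-0.9, 0.3, -0.7]
gripper_width: -0.0002
grip_force: 0.0
```

```bash
cat > look.py <<'E'
import sys
from h import *
from workcell import manip, eyes
from scipy.spatial.transform import Rotation as R
np.set_printoptions(precision=4,suppress=True)
s=manip.state(); c=eyes.capture('wrist')
T=np.eye(4);T[:3,:3]=R.from_euler('xyz',s['eef_rot']).as_matrix();T[:3,3]=s['position']
E=T@np.array(c['hand_eye']); print(s['t'],s['position'],s['eef_rot'])
for col in('orange','blue','red','green'):
    for a,ce,px in blobs(c,col,60):
        P=depthpts(c,px,E); m=np.median(P,0); print(col,a,ce,'plane',onplane(c,[ce],.056 if col!='red' else .066,E)[0],'med',m,'tool mm',1000*(T[:3,:3].T@(m-s['position'])))
        if col=='orange':
            G=P[abs(P[:,2]-.055)<.012]; f=np.linalg.lstsq(np.c_[G[:,:2]-m[:2],np.ones(len(G))],G[:,2],rcond=None)[0]; print(' slope along axis',f[:2]@[-.469,.883],'z mid',f[2],P[:,2].min(),P[:,2].max())
cv2.imwrite(f'pics/{sys.argv[1]}.png',c['img'][:,:,::-1])
E
python3 look.py w2
```

```text
7.65 [0.4812 0.1734 0.2396] [3.1384 0.0019 2.0453]
orange 451 [214.8936 268.2639] plane [0.4592 0.0452 0.056 ] med [0.4583 0.0483 0.0637] tool mm [-100.53    -78.1759  175.851 ]
 slope along axis -0.17930136643553518 z mid 0.0624421811920276 0.04081699911399006 0.3820252222090197
blue 258 [339.8605 252.4535] plane [0.5889 0.1362 0.056 ] med [0.5893 0.136  0.055 ] tool mm [-82.3004  78.4347 185.0745]
blue 131 [279.2366 357.0611] plane [ 0.5965 -0.0438  0.056 ] med [ 0.6166 -0.0839  0.0112] tool mm [-290.352     2.1329  228.9674]
```

View pics/w2.png

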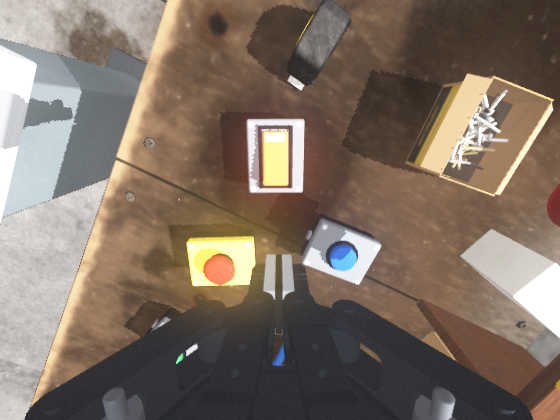

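The wrist picture is overexposed, with the rocker at (275,158) now looking yellow and the blue button at (343,256). I'll measure the rocker slope from depth at those pixels, and the blue button's circle.

```bash
cat > look2.py <<'E'
import sys
from h import *
from workcell import manip, eyes
from scipy.spatial.transform import Rotation as R
np.set_printoptions(precision=4,suppress=True)
s=manip.state(); c=eyes.capture('wrist')
T=np.eye(4);T[:3,:3]=R.from_euler('xyz',s['eef_rot']).as_matrix();T[:3,3]=s['position']
E=T@np.array(c['hand_eye']); print(s['t'],s['position'])
v,u=np.mgrid[0:420,0:560]; uv=np.c_[u.ravel(),v.ravel()]; P=depthpts(c,uv,E)
near=lambda p,r:(np.hypot(*(P[:,:2]-p).T)<r)
a=np.array([-.469,.883]); d=P[:,:2]-[.4665,.2025]
g=(abs(d@a)<.024)&(abs(d@[a[1],-a[0]])<.009)&(P[:,2]>.045)&(P[:,2]<.07); f=np.polyfit((d@a)[g],P[g,2],1); print('rocker slope',f,g.sum())
for n,p in dict(blue=(.5955,.132),green=(.458,-.117)).items():
    g=near(p,.03)&(P[:,2]>.0455)&(P[:,2]<.07)
    if g.sum()>50:
        q=P[g]; (x,y),r=cv2.minEnclosingCircle((q[:,:2]*1000).astype(np.float32)); z=np.median(q[:,2]); m=np.array([x/1000,y/1000,z]); print(n,g.sum(),'circle',m,r,'tool mm',1000*T[:3,:3].T@(m-s['position']))
E
python3 look2.py
```

```text
7.7 [0.4798 0.174  0.2376]
rocker slope [-0.1997  0.0561] 727
blue 677 circle [0.5972 0.1297 0.0553] 20.750978469848633 tool mm [-93.0349  84.1968 182.2583]
```

The rocker slope is now -0.20, so it is fully over. Next is blue.

Call:
servo_tool(
  plan="-0.76 0.7 0 0 1; -0.76 0.7 0 0 1; -0.76 0.7 0 0 1; -0.76 0.7 0 0 1; 0 0 0 0 1; 0 0 1 0 1; 0 0 1 0 1; 0 0 1 0 1; 0 0 1 0 1; 0 0 1 0 1; 0 0 0.3 0 1; 0 0 0 0 1; 0 0 0 0 1",
)

```text
t: 8.83
position: [0.5958, 0.1326, 0.0787]
eef_rot: [-3.14, -0.001, 2.048]
force: [0.5, 0.3, 0.2]
gripper_width: 0.0001
grip_force: 0.0
```

Centred on blue at (0.596, 0.1325), so I'll press to about 49 mm.

Call:
servo_tool(
  plan="0 0 0.4 0 1; 0 0 0.2 0 1; 0 0 0.1 0 1; 0 0 0.1 0 1; 0 0 0.08 0 1; 0 0 0.06 0 1; 0 0 0.04 0 1; 0 0 0 0 1; 0 0 0 0 1",
)

```text
t: 9.58
position: [0.5965, 0.1321, 0.0497]
eef_rot: [3.141, 0.0, 2.048]
force: [-1.0, -0.3, 2.4]
gripper_width: 0.0003
grip_force: 1.2
```

Call:
servo_tool(
  plan="0 0 0.04 0 1; 0 0 0.04 0 1; 0 0 0 0 1; 0 0 0 0 1",
)

```text
t: 9.92
position: [0.5966, 0.1321, 0.0489]
eef_rot: [-3.141, 0.0, 2.048]
force: [-6.7, -1.0, 13.3]
gripper_width: -0.0
grip_force: 6.6
```

Call:
servo_tool(
  plan="0 0 0.03 0 1; 0 0 0 0 1; 0 0 0 0 1; 0 0 -0.3 0 1; 0 0 -1 0 1; 0 0 -1 0 1; 0 0 -1 0 1; 0 0 -1 0 1; 0 0 -1 0 1; -0.53 -0.79 0 0 1; -0.53 -0.79 0 0 1; -0.53 -0.79 0 0 1; -0.53 -0.79 0 0 1; 0 0 0 0 1; 0 0 0 0 1; 0 0 0 0 1",
)

```text
t: 11.25
position: [0.5416, 0.0322, 0.2053]
eef_rot: [3.141, 0.0, 2.047]
force: [0.3, 0.6, -0.7]
gripper_width: 0.0007
grip_force: 0.0
```

```bash
python3 look2.py; python3 look.py w3 | grep -v orange
```

```text
11.25 [0.5416 0.0322 0.2053]
rocker slope [-0.2263  0.0558] 271
blue 1178 circle [0.5978 0.1293 0.0484] 20.573945999145508 tool mm [ 60.5635  94.3706 156.9423]
green 806 circle [ 0.459  -0.119   0.0552] 20.423349380493164 tool mm [ -96.4438 -142.9151  150.0363]
11.3 [0.5417 0.0325 0.2053] [3.1411 0.0001 2.0481]
 slope along axis 0.03985261354025674 z mid 0.059050594200271575 0.05624093248957923 0.061832095156895195
 slope along axis -0.01764424780698326 z mid 0.06306270376220179 0.04163701549949561 0.3478172426233638
blue 216 [363.8519 130.6944] plane [0.5866 0.1299 0.056 ] med [0.5876 0.1316 0.0484] tool mm [ 66.9642  86.2013 156.9277]
red 1183 [ 56.3812 369.8681] plane [ 0.4013 -0.2849  0.066 ] med [ 0.3891 -0.328   0.0343] tool mm [-250.0907 -301.2238  170.8615]
red 67 [ 27.0896 404.1194] plane [ 0.383  -0.3558  0.066 ] med [ 0.386  -0.3463  0.0736] tool mm [-264.9574 -312.3767  131.4848]
green 119 [156.9832 266.8403] plane [ 0.4594 -0.1025  0.056 ] med [ 0.4589 -0.1051  0.0505] tool mm [ -84.2144 -136.8125  154.7341]
```

Blue is down by 7 mm, with its top going from 55.3 to 48.4 mm. Next is green at tool offset (-96, -142).

Call:
servo_tool(
  plan="-0.53 -0.79 0 0 1; -0.53 -0.79 0 0 1; -0.53 -0.79 0 0 1; -0.53 -0.79 0 0 1; -0.53 -0.79 0 0 1; -0.53 -0.79 0 0 1; 0 0 0 0 1; 0 0 1 0 1; 0 0 1 0 1; 0 0 1 0 1; 0 0 1 0 1; 0 0 0.2 0 1; 0 0 0 0 1; 0 0 0 0 1",
)

```text
t: 12.52
position: [0.4598, -0.1178, 0.0802]
eef_rot: [3.141, 0.001, 2.049]
force: [0.8, 0.3, 0.8]
gripper_width: -0.0
grip_force: 0.0
```

Call:
servo_tool(
  plan="0 0 0.4 0 1; 0 0 0.2 0 1; 0 0 0.1 0 1; 0 0 0.1 0 1; 0 0 0.08 0 1; 0 0 0.06 0 1; 0 0 0.06 0 1; 0 0 0.04 0 1; 0 0 0.04 0 1; 0 0 0 0 1; 0 0 0 0 1",
)

```text
t: 13.43
position: [0.4597, -0.1183, 0.0488]
eef_rot: [3.141, 0.001, 2.048]
force: [-4.8, 3.4, 16.8]
gripper_width: 0.0001
grip_force: 8.3
```

Call:
servo_tool(
  plan="0 0 0.03 0 1; 0 0 0 0 1; 0 0 0 0 1; 0 0 -0.3 0 1; 0 0 -1 0 1; 0 0 -1 0 1; 0 0 -1 0 1; 0 0 -1 0 1; 0 0 -1 0 1; 0.53 0.79 0 0 1; 0.53 0.79 0 0 1; 0.53 0.79 0 0 1; 0.53 0.79 0 0 1; 0.53 0.79 0 0 1; 0 0 0 0 1; 0 0 0 0 1; 0 0 0 0 1",
)

```text
t: 14.85
position: [0.527, 0.0068, 0.2044]
eef_rot: [-3.14, -0.0, 2.048]
force: [-0.3, 0.1, -0.9]
gripper_width: 0.0001
grip_force: 0.0
```

```bash
python3 look2.py; python3 -c "
from workcell import eyes; import cv2
cv2.imwrite('pics/s9.png',eyes.capture('scene')['img'][:,:,::-1])"
```

```text
14.85 [0.527  0.0068 0.2044]Traceback (most recent call last):
  File "look2.py", line 12, in <module>
    g=(abs(d@a)<.024)&(abs(d@[a[1],-a[0]])<.009)&(P[:,2]>.045)&(P[:,2]<.07); f=np.polyfit((d@a)[g],P[g,2],1); print('rocker slope',f,g.sum())
                                                                               ~~~~~~~~~~^^^^^^^^^^^^^^^^^^^
    raise TypeError("expected non-empty vector for x")
TypeError: expected non-empty vector for x
```

View pics/s9.png

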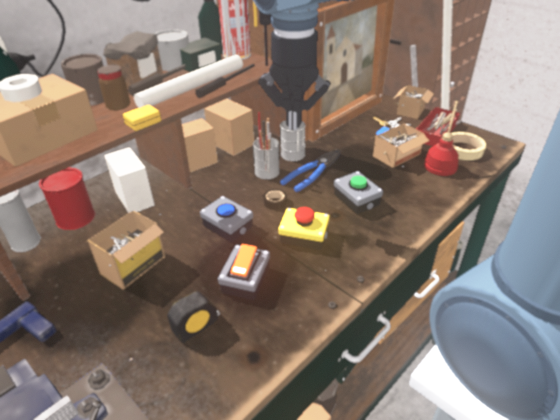

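The scene view shows every box where it began, the rocker tipped at (243,262), and blue (226,210) and green (358,183) in place. One last check of the button heights before handing in.

```bash
sed -i 's/; f=np.polyfit.*$/; print("rocker slope",np.polyfit((d@a)[g],P[g,2],1)) if g.sum()>50 else None/' look2.py; python3 look2.py
```

```text
14.95 [0.5271 0.0063 0.2047]
blue 1338 circle [0.5981 0.1294 0.0484] 20.91598129272461 tool mm [ 76.911  119.6303 156.1956]
green 880 circle [ 0.4592 -0.1193  0.0552] 20.865949630737305 tool mm [ -80.5599 -117.699   149.503 ]
```

Blue is down at 48.4 mm, green is back up at 55.2 mm and the arm is clear.

```bash
python3 -c "
from workcell import manip; print(manip.close_job())"
```

```text
the job is handed in; nothing more can be done
None
```

I tipped the rocker fully over, pushed blue down and pressed green (it sprang back up), in that order; the boxes look unmoved and red was never touched, and the job is handed in (no verdict was returned).

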